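# Park a freshly painted stone prop in the drying stand

## Task

The small stone prop has just been painted and sits on the end of an aluminium handling bar. Pick the bar up by its cork grip and slide its nose into the slot of the blue drying stand, pushing gently until you feel it come up against the soft stop hidden inside, then let go and leave it fully home there. The paint is wet, so nothing may touch the stone, and leave the other things on the bench as they are.

Things in the scene. Friction and masses are not known exactly. Their poses are not given: they have to be found in the camera images.
- bar: handling bar, loose, about 0.2 kg: square aluminium bar 20 x 20 mm with a cork grip block (34 mm long, 26 wide, 36 high) and behind it, on a thin pin, the wet stone. Origin: centre of the grip's underside, level with the bar's underside; x along the bar to the nose, z up. The bar reaches 123 mm ahead of the grip's front. Grip sides (26 mm apart along y) are flat, free to pinch from above.
- stone: wet grey-green stone prop, a pointed faceted lump 68 mm long, 40 mm in diameter, fixed to the bar's tail from 45 to 113 mm behind the bar's origin (its -x), axis 27 mm above the bar's underside. Origin: centre of its flat end nearest the grip. Must not be touched.
- nose (a point): centre of the bar's front end face, 140 mm ahead of the bar's origin and 10 mm above its underside; the bar's last 6 mm are reduced to 15 x 15 mm
- stand: blue drying stand, fixed: a closed square slot, 23 x 23 mm clear (1.5 mm play each side of the bar), on a pedestal with a dark base plate 160 x 150 mm, 12 mm thick. Origin: on the bench straight below the middle of the mouth; x runs level into the slot, z up. Slot floor 45 mm above the bench, roof 68 mm, stand's top 76 mm, its outer width 39 mm, 153 mm long.
- mouth (a point): centre of the slot's mouth, 56.5 mm above the bench; the stand's x points from here into the slot. Sloped steel lips flare at its sides and top, reaching 16 mm ahead; below, a 20 mm wide steel tongue level with the slot floor reaches 45 mm ahead, its tip bent down to 58 mm. The hidden stop, a rubber buffer 65 to 100 mm inside (differs each time), yields 3 N per mm for 12 mm; over 20 N harms it.

How it is judged:
By the outcome, as a careful person would: the job done as asked, in the order asked, and still so for the second after the job is handed in, with the robot touching nothing.
It also fails if it takes over 53 s, if anything falls off the work surface, if the arm or the gripper's body presses on something with over 40 N, if the wrist force passes 120 N, or if a joint passes its speed limit or range.

## Robot

A 6-joint arm with a two-finger parallel gripper is mounted at the origin on the work surface. World frame = base frame: x ahead of the robot, y to its left, z up, the work surface at z = 0. Lengths are in mm, angles in rad, forces in N, time in s.
With the tool pointing down it reaches from about 400 to 925 mm from the base axis. Payload 3.4 kg.
Tool frame: the origin (TCP) lies at the very end of the fingers, on their centre line; the grasp point (between the pads) lies 19 mm behind it; z points along the fingers, y is the line along which they close (so a half turn about z gives the same grasp; the last joint's range is limited). The gripper opens to 85 mm and grips with 20 to 120 N. Pads are 22 mm wide; open, the fingers measure 114 mm over their backs; the gripper's body (76 mm by 85 mm) begins 54 mm behind the grasp point. The pads swing forward as they close: fully open they stand 13 mm farther back than shut.
Start: joints at [-1.224, 0.307, 1.506, -0, 1.328, -0.073], TCP at [234.86, -524.854, 231.305] pointing down, gripper open.
Joint ranges: [-3.12, 3.12], [-1.05, 2.28], [0.14, 2.33], [-1.42, 4.57], [0.1, 2.73], [-2.68, 2.68]. Speed limits (rad/s): [2.57, 2.57, 3.14, 3.14, 3.14, 3.14].

## Interface

Orientations are given as [roll, pitch, yaw] about the fixed x, y, z axes, in that order (R = Rz(yaw) Ry(pitch) Rx(roll)).
In Python, from workcell import * gives the robot as it stands.
- The arm moves only by the tool step_arm, never from a script. Its arguments are lists of equal length, an entry for each row: "dp": the shift along the tool's x, y, z in cm, a list of three; "dr": the turn, a rotation vector about the tool's x, y, z in rad, a list of three; "fingers": the closure, from -1 (fully open) to 1 (shut), so that 0 is half open. A call has 1 to 5 rows; each row shifts and turns the commanded pose from where the row before left it, along the tool's axes as they then stand; what a row does not reach is not made up. A row lasts 1/12 s, in which the tool goes at most 41.7 mm and 7.16 degrees, less where a joint would pass 70% of its speed; a pose out of reach is approached as far as the arm can. A call with a gripper value outside its range is refused whole. The fingers move at their own pace and stop on an object; "newtons" is the grip in N (left out, the last holds). Time passes only in rows, so rows that do not move let the fingers close. It gives the time, the measured TCP pose, the force, the opening and the grip force at its end, in the units of the state.
- state(): the state, without advancing time (a new reading comes with each control period).
- read_camera(name): name is "side" or "top"; returns a dict with "pixels" (400x640x3 uint8, red, green, blue), "mtx" (3x3 intrinsics, pixels), "xyz" and "attitude" of the camera in the world. Camera axes: x right, y down, z forward; pixel columns grow to the right and rows downward; lengths in mm; the calibration is good to about 2 mm. A picture is of the moment at which its call begins. There is no depth.
- finish_job(): hands the job in; it is judged then, once.
The state is a dict: "t": time; "qpos": joint angles; "joint_vel": joint speeds; "effort": joint torques, N m; "ee_pos": TCP position; "tool_rot": TCP orientation; "contact_force": force on the tool from outside, world axes, zero at the start; "wrist_torque": the same for the moment, N m; "opening": finger opening in mm; "grip_force": force on a finger pad.
Only numpy, scipy, OpenCV 4.12 (cv2) and the standard library are available. Lean on these libraries where they do the work, as an engineer would, in place of code of your own. Each camera call takes 0.05 s, during which the arm holds its last target. There are 200 camera calls.

## Working session

There is one attempt and no reset: what is moved stays moved. The work goes in short steps, Python scripts to look and compute and a tool call to move; the robot and the scene stay as the last step left them, time stands still between calls to the robot, and variables do not carry over. Pictures are saved under pics/ and viewed, at most 10 in all, crops included, and the job is handed in when it is done.

Besides the shell and the picture viewer there is one more tool, called after ">>>" as name(argument=value, ...) on one line, values as JSON. step_arm: Moves the arm, as the interface text tells. Its arguments: {"type":"object","properties":{"dp":{"type":"array"},"dr":{"type":"array"},"fingers":{"type":"array"},"newtons":{"type":"number"}},"required":["dp","dr","fingers"]}

```bash
mkdir -p pics
python3 - <<'E'
from workcell import *
import cv2,numpy as np
for n in ("side","top"):
    c=read_camera(n); cv2.imwrite(f"pics/{n}0.png",c["pixels"][:,:,::-1]); print(n,c["mtx"],c["xyz"],c["attitude"])
print(state())
E
```

```text
side [[392.30823017   0.         316.8522883 ]
 [  0.         392.30823017 204.8094397 ]
 [  0.           0.           1.        ]] [438.59707684 461.81862029 483.92752501] [-2.21828056  0.00658223 -3.02401068]
top [[447.73382241   0.         324.77373386]
 [  0.         447.73382241 204.30580305]
 [  0.           0.           1.        ]] [392.35074448 -61.69828409 805.94301304] [-2.99451617 -0.03859231 -1.54862901]
{'t': 0.1, 'qpos': array([-1.22351096e+00,  3.07529996e-01,  1.50754103e+00, -2.16943799e-05,
        1.32841037e+00, -7.35305577e-02]), 'joint_vel': array([-0.00110132, -0.00190604, -0.00242016,  0.00161299, -0.00062209,
        0.00012618]), 'effort': array([ 6.18261511e-04, -4.58529961e+01, -2.52608979e+01, -4.46433307e-05,
        5.63562193e-03, -8.70367757e-06]), 'ee_pos': array([ 234.63061276, -524.26279   ,  230.45559268]), 'tool_rot': array([-3.13970747e+00, -1.17761430e-04,  4.20821043e-01]), 'contact_force': array([ 1.15912034, -0.07640332, -1.32052956]), 'wrist_torque': array([-0.02693234,  0.03973855,  0.01497244]), 'grip_force': 0.0, 'opening': 84.90635293042486}
```

View pics/top0.png

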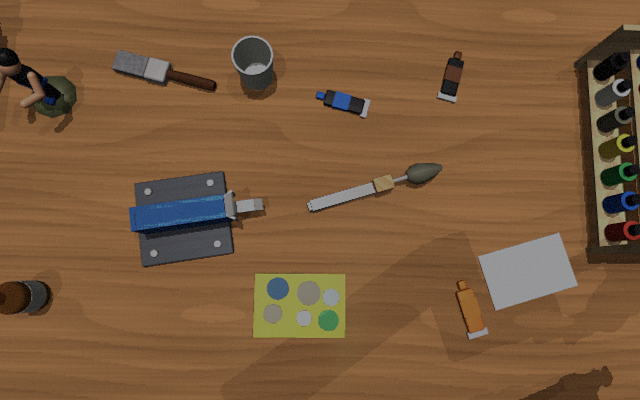

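View pics/side0.png

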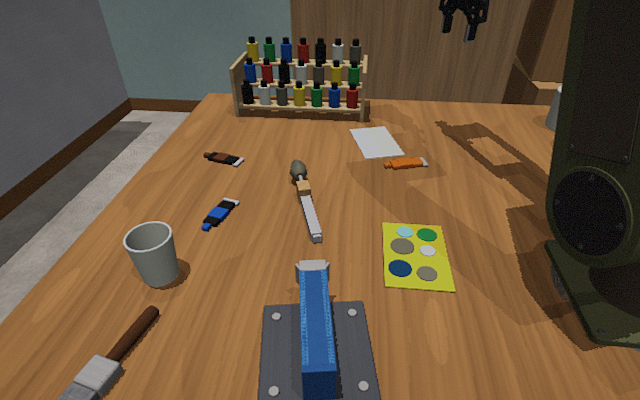

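The top view shows the bar with its nose at about (310,206), cork at (383,184) and stone at (423,173). The stand's mouth is near (232,206) and its tongue tip near (262,205). The side view shows the same layout with nothing in the corridor between them. I'll enlarge the region to measure it.

Run:
```python
import cv2
a=cv2.imread("pics/top0.png")
b=cv2.resize(a[155:220,300:450],None,fx=5,fy=5,interpolation=cv2.INTER_CUBIC)
c=cv2.resize(a[185:240,125:275],None,fx=5,fy=5,interpolation=cv2.INTER_CUBIC)
cv2.imwrite("pics/crop.png",cv2.convertScaleAbs(cv2.vconcat([b[:,:],c]),alpha=1.5))
```

```text
(no output)
```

View pics/crop.png

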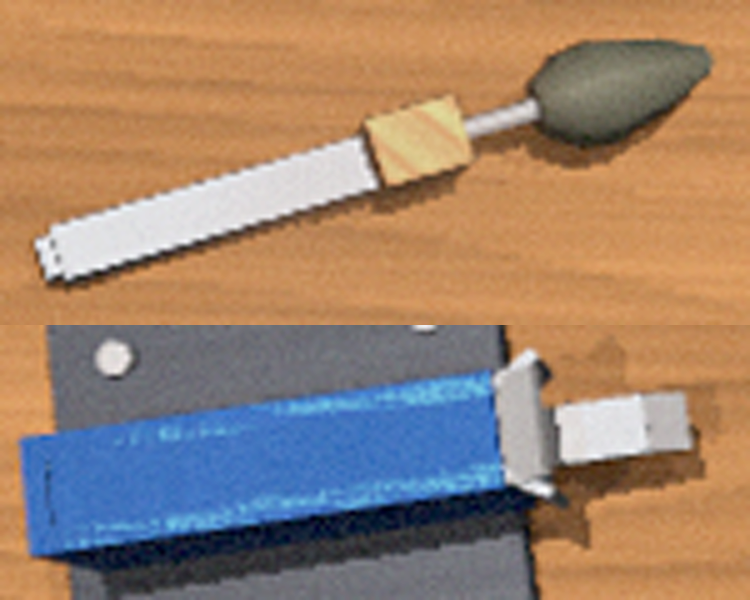

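The crops show usable corners: the cork's top face, the bar's shoulders, the blue top's four corners and the tongue. I'll fit planar poses to them.

```bash
cat > h.py <<'E'
import numpy as np,cv2
from scipy.optimize import least_squares
from scipy.spatial.transform import Rotation as R
def proj(c,P):
    r=R.from_euler("xyz",c["attitude"]).as_matrix()
    q=(np.asarray(P,float)-c["xyz"])@r@c["mtx"].T
    return q[:,:2]/q[:,2:]
def place(p,L,z0=0):
    L=np.asarray(L,float); s,co=np.sin(p[2]),np.cos(p[2])
    return np.c_[p[0]+co*L[:,0]-s*L[:,1],p[1]+s*L[:,0]+co*L[:,1],L[:,2]+z0]
def fit(c,L,px,p0,z0=0):
    f=least_squares(lambda p:(proj(c,place(p,L,z0))-px).ravel(),p0,loss="soft_l1",x_scale=[10,10,.1])
    return f.x,f.fun.reshape(-1,2)
E
python3 - <<'E'
from workcell import *
from h import *
c=read_camera("top")
B=[[17,13,36],[17,-13,36],[-17,-13,36],[-17,13,36],[134,-10,20],[134,10,20],[17,-10,20]]
b=np.array([[384,186],[365,121],[455,97],[471,160],[52,230],[65,280],[360,140]])
S=[[0,-19.5,76],[0,19.5,76],[153,-19.5,76],[153,19.5,76],[-45,-10,45],[-45,10,45]]
s=np.array([[493,372],[507,487],[22,438],[33,555],[643,395],[648,452]])
b=(b+.5)/5-.5+[300,155]; s=(s-[0,325]+.5)/5-.5+[125,185]
for L,px in((B,b),(S,s)):
    p,r=fit(c,L,px,[450,0,1.6]); print(p.round(3),r.round(1).tolist())
print(state()["ee_pos"],state()["t"])
E
```

```text
[ 548.187 -191.922    1.889] [[0.5, 0.7], [-0.3, -0.2], [-0.0, -0.7], [1.3, 0.5], [-0.9, -0.2], [-0.2, 0.5], [-0.0, -0.6]]
[494.779  76.32    1.743] [[-0.0, -0.2], [-0.0, 0.1], [-0.4, -0.1], [-0.5, 0.2], [0.3, -0.0], [0.8, 0.0]]
[ 234.69505833 -524.34078941  230.56715912] 0.15
```

```bash
cat >> h.py <<'E'
def plan(s,p,yaw,n):
    "n equal rows from state s to TCP p, tool down at yaw; prints dp (cm), dr z"
    y0=s["tool_rot"][2]; d=(np.array(p)-s["ee_pos"])/n; dy=((yaw-y0+np.pi)%(2*np.pi)-np.pi)/n
    T=R.from_euler("xyz",s["tool_rot"])
    print("off-vertical",np.round((R.from_euler("xyz",[np.pi,0,yaw]).inv()*T).as_rotvec(),4)[:2])
    for i in range(n):
        print((R.from_euler("xyz",[np.pi,0,y0+i*dy]).inv().apply(d)/10).round(2).tolist(),"dr",round(-dy,4))
E
python3 -c "
from workcell import *
from h import *
plan(state(),[548.2,-191.9,95],1.889,13)"
```

```text
off-vertical [0.0012 0.0013]
[3.25, -1.35, 1.04] dr -0.1129
[3.38, -0.97, 1.04] dr -0.1129
[3.47, -0.59, 1.04] dr -0.1129
[3.51, -0.19, 1.04] dr -0.1129
[3.51, 0.2, 1.04] dr -0.1129
[3.46, 0.6, 1.04] dr -0.1129
[3.37, 0.98, 1.04] dr -0.1129
[3.24, 1.36, 1.04] dr -0.1129
[3.07, 1.71, 1.04] dr -0.1129
[2.86, 2.05, 1.04] dr -0.1129
[2.61, 2.36, 1.04] dr -0.1129
[2.32, 2.64, 1.04] dr -0.1129
[2.01, 2.88, 1.04] dr -0.1129
```

>>> step_arm(dp=[[3.25,-1.35,1.0],[3.4,-0.95,1.0],[3.45,-0.6,1.0],[3.5,-0.2,1.0],[3.5,0.2,1.0]], dr=[[0,0,-0.113],[0,0,-0.113],[0,0,-0.113],[0,0,-0.113],[0,0,-0.113]], fingers=[-1,-1,-1,-1,-1])

```text
t: 0.57
ee_pos: [356.0, -395.7, 180.7]
tool_rot: [-3.141, -0.0, 0.991]
contact_force: [0.6, -0.1, -0.4]
opening: 85.5
grip_force: 0.0
```

>>> step_arm(dp=[[3.45,0.6,1.0],[3.35,1.0,1.0],[3.25,1.35,1.0],[3.05,1.7,1.0],[2.85,2.05,1.0]], dr=[[0,0,-0.113],[0,0,-0.113],[0,0,-0.113],[0,0,-0.113],[0,0,-0.113]], fingers=[-1,-1,-1,-1,-1])

```text
t: 0.98
ee_pos: [476.4, -268.2, 130.7]
tool_rot: [-3.141, -0.0, 1.556]
contact_force: [0.8, -1.1, 0.0]
opening: 85.3
grip_force: 0.0
```

>>> step_arm(dp=[[2.6,2.35,1.0],[2.3,2.65,1.0],[2.0,2.9,1.0],[0,0,0]], dr=[[0,0,-0.113],[0,0,-0.113],[0,0,-0.113],[0,0,0]], fingers=[-1,-1,-1,-1])

```text
t: 1.32
ee_pos: [551.4, -188.5, 99.3]
tool_rot: [3.14, -0.003, 1.898]
contact_force: [-0.2, -1.0, -0.2]
opening: 85.3
grip_force: 0.0
```

```bash
python3 -c "
from workcell import *
from h import *
s=state();print(s['ee_pos'],s['tool_rot'],s['contact_force'],s['t'])
plan(s,[548.2,-191.9,60],1.889,1)
for n in ('top','side'):
  c=read_camera(n); cv2.imwrite('pics/%s1.png'%n,c['pixels'][:,:,::-1])
a=cv2.imread('pics/side1.png')[130:270,220:400]; b=cv2.imread('pics/top1.png')[130:270,270:450]
cv2.imwrite('pics/c1.png',cv2.convertScaleAbs(cv2.resize(cv2.hconcat([a,b]),(800,311),interpolation=cv2.INTER_CUBIC),alpha=1.5))
"
```

```text
[ 551.4409334  -188.52561173   99.27837714] [ 3.14035351e+00 -2.71988812e-03  1.89817802e+00] [-0.16394136 -1.03198172 -0.19398753] 1.3167
off-vertical [-0.0012  0.0027]
[-0.22, -0.42, 3.93] dr 0.0092
```

View pics/c1.png

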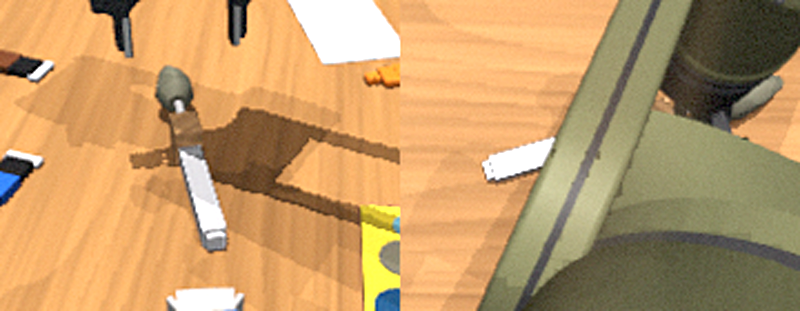

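The side crop shows the fingertips straddling the bar line, with the cork at crop pixel (187,128) and the stone clear. I'll correct laterally and descend.

>>> step_arm(dp=[[-0.2,-0.4,2.0],[0,0,2.5],[0,0,2.5],[0,0,1.8],[0,0,0]], dr=[[0.001,-0.003,0.009],[0,0,0],[0,0,0],[0,0,0],[0,0,0]], fingers=[-1,-1,-1,-1,-1])

```text
t: 1.83
ee_pos: [541.3, -196.8, 10.2]
tool_rot: [-3.135, -0.002, 1.878]
contact_force: [-0.8, 0.5, -0.6]
opening: 85.3
grip_force: 0.0
```

```bash
python3 -c "
from workcell import *
from h import *
plan(state(),[548.2,-191.9,6],1.889,1)
s=read_camera('side')
print(proj(s,place([548.2,-191.9,1.889],[[-17,-13,36],[-17,13,36],[17,13,36],[17,-13,36],[134,-10,20],[134,10,20]])).round(1).tolist())
print(proj(s,place([494.8,76.3,1.743],[[0,-19.5,76],[0,19.5,76],[153,-19.5,76],[153,19.5,76]])).round(1).tolist())
cv2.imwrite('pics/side2.png',s['pixels'][:,:,::-1])
a=s['pixels'][140:260,250:390,::-1]
cv2.imwrite('pics/c2.png',cv2.convertScaleAbs(cv2.resize(a,(700,600),interpolation=cv2.INTER_CUBIC),alpha=1.5))
"
```

```text
off-vertical [0.0067 0.0015]
[0.25, 0.81, 0.42] dr -0.0108
[[294.9, 180.4], [307.3, 179.0], [310.3, 188.1], [297.5, 189.7], [310.0, 233.4], [321.0, 231.9]]
[[297.5, 269.2], [325.0, 268.0], [299.7, 370.5], [334.8, 368.6]]
```

View pics/c2.png

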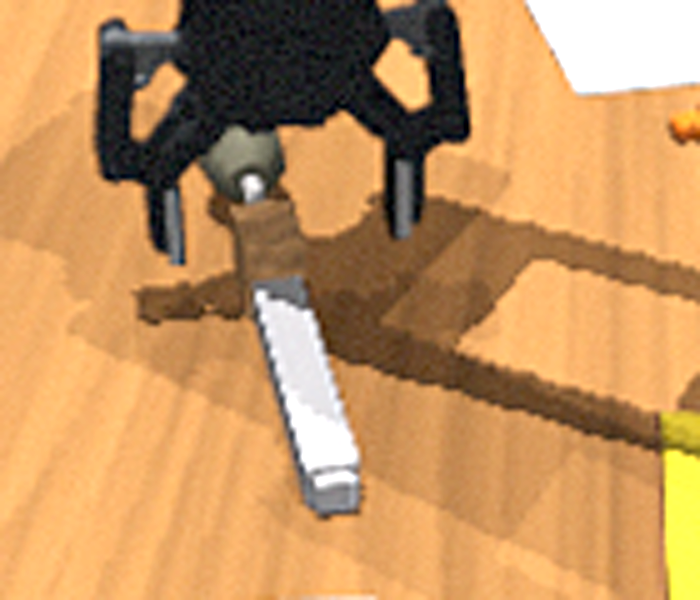

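The side crop has the shoulder corners at full-image (312,232) and (322,231) and the cork at (298–311,189). These are within 2 px of the fit. The fingers sit about 8 mm off centre, which agrees with the measured TCP, so I'll correct that and grip.

>>> step_arm(dp=[[0.25,0.8,0],[0,0,0.4],[0,0,0],[0,0,0]], dr=[[-0.006,-0.001,-0.011],[0,0,0],[0,0,0],[0,0,0]], fingers=[-1,-1,-1,-1])

```text
t: 2.22
ee_pos: [552.6, -192.1, 10.3]
tool_rot: [3.135, 0.005, 1.892]
contact_force: [-0.4, -0.1, 0.6]
opening: 85.5
grip_force: 0.0
```

```bash
python3 -c "
from workcell import *
from h import *
s=state();print(s['ee_pos'],s['tool_rot'],s['joint_vel'].round(3))
plan(s,[548.2,-191.9,6],1.889,1)"
```

```text
[ 552.61146442 -192.12560077   10.3018951 ] [3.13531599 0.0052814  1.89189614] [ 0.002 -0.001  0.004 -0.001  0.002 -0.002]
off-vertical [-0.0063 -0.0053]
[0.16, -0.41, 0.43] dr 0.0029
```

>>> step_arm(dp=[[0,0,0]], dr=[[0,0,0]], fingers=[-1])

```text
t: 2.3
ee_pos: [552.3, -192.1, 10.1]
tool_rot: [3.136, 0.005, 1.892]
contact_force: [0.3, -0.8, -0.7]
opening: 85.3
grip_force: 0.0
```

>>> step_arm(dp=[[0,-0.4,0.4],[0,0,0]], dr=[[0.006,0.005,0],[0,0,0]], fingers=[-1,-1])

```text
t: 2.47
ee_pos: [547.4, -193.2, 5.0]
tool_rot: [-3.139, -0.002, 1.892]
contact_force: [-0.3, -0.2, -0.7]
opening: 85.3
grip_force: 0.0
```

>>> step_arm(dp=[[0,0,0]], dr=[[0,0,0]], fingers=[-1])

```text
t: 2.55
ee_pos: [547.7, -193.1, 5.1]
tool_rot: [-3.14, -0.001, 1.892]
contact_force: [0.6, -0.3, 0.1]
opening: 85.3
grip_force: 0.0
```

>>> step_arm(dp=[[0,0,0],[0,0,0],[0,0,0],[0,0,0],[0,0,0]], dr=[[0,0,0],[0,0,0],[0,0,0],[0,0,0],[0,0,0]], fingers=[0,0.2,0.4,0.6,0.8], newtons=50)

```text
t: 2.97
ee_pos: [548.3, -193.1, 5.3]
tool_rot: [-3.141, -0.001, 1.892]
contact_force: [2.7, 2.4, 14.1]
opening: 25.5
grip_force: 17.6
```

>>> step_arm(dp=[[0,0,0],[0,0,0],[0,0,0],[0,0,0]], dr=[[0,0,0],[0,0,0],[0,0,0],[0,0,0]], fingers=[1,1,1,1])

```text
t: 3.3
ee_pos: [548.5, -193.2, 5.5]
tool_rot: [-3.141, -0.001, 1.892]
contact_force: [-0.1, 1.3, 2.1]
opening: 25.4
grip_force: 49.9
```

>>> step_arm(dp=[[0,0,-1],[0,0,-2],[0,0,-2],[0,0,-1],[0,0,0]], dr=[[0,0,0],[0,0,0],[0,0,0],[0,0,0],[0,0,0]], fingers=[1,1,1,1,1])

```text
t: 3.72
ee_pos: [549.8, -193.9, 67.9]
tool_rot: [3.139, 0.002, 1.892]
contact_force: [0.2, -0.8, -1.4]
opening: 25.0
grip_force: 49.5
```

```bash
python3 -c "
from workcell import *
from h import *
s=state();print(s['ee_pos'],s['tool_rot'],s['contact_force'],s['wrist_torque'])
plan(s,[531.8,-136.8,62],1.743,3)"
```

```text
[ 549.82178814 -193.92672111   67.89391817] [3.13908970e+00 2.35280385e-03 1.89191107e+00] [ 0.15696502 -0.77825719 -1.38977668] [-0.05940731 -0.05682014  0.02213098]
off-vertical [-0.0027 -0.0022]
[2.0, 0.03, 0.2] dr 0.0496
[2.0, -0.07, 0.2] dr 0.0496
[1.99, -0.17, 0.2] dr 0.0496
```

>>> step_arm(dp=[[2.0,0,0.2],[2.0,-0.1,0.2],[2.0,-0.2,0.2],[0,0,0],[0,0,0]], dr=[[0,0,0.05],[0,0,0.05],[0,0,0.05],[0,0,0],[0,0,0]], fingers=[1,1,1,1,1])

```text
t: 4.13
ee_pos: [527.7, -135.0, 58.4]
tool_rot: [-3.138, -0.002, 1.744]
contact_force: [-0.2, -0.7, -2.6]
opening: 25.3
grip_force: 49.4
```

```bash
python3 -c "
from workcell import *
from h import *
s=state();print(s['ee_pos'],s['tool_rot'])
plan(s,[531.8,-136.8,62],1.743,1)
t=read_camera('top'); s=read_camera('side')
f=lambda im,x,y,w,h:cv2.resize(im['pixels'][y:y+h,x:x+w,::-1],None,fx=5,fy=5,interpolation=cv2.INTER_CUBIC)
a=f(t,215,180,150,55); b=f(s,270,200,80,60)
b=cv2.copyMakeBorder(b,0,0,0,350,cv2.BORDER_CONSTANT)
cv2.imwrite('pics/c3.png',cv2.convertScaleAbs(cv2.vconcat([a,b]),alpha=1.5))
"
```

```text
[ 527.73057161 -134.97176147   58.37843198] [-3.13790343e+00 -1.92413778e-03  1.74411656e+00]
off-vertical [0.0037 0.0019]
[-0.25, 0.37, -0.36] dr 0.0011
```

View pics/c3.png

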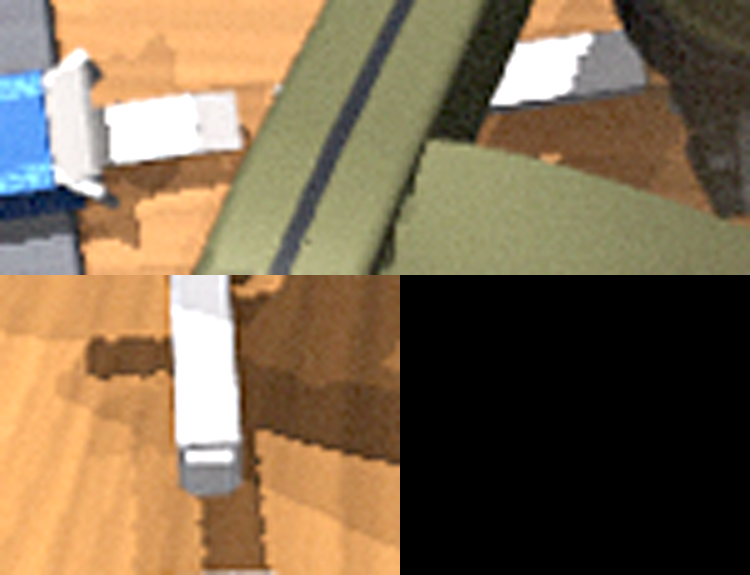

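The side view shows the nose shoulder corners at full-image about (305.4,233.6) and (318,232.6), with the tongue just below it. I'll make a lateral correction, then measure nose and stand in the same side picture.

>>> step_arm(dp=[[0,0.3,0],[0,0,0],[0,0,0]], dr=[[-0.003,-0.002,0],[0,0,0],[0,0,0]], fingers=[1,1,1])

```text
t: 4.48
ee_pos: [532.8, -136.3, 59.3]
tool_rot: [3.139, 0.002, 1.741]
contact_force: [-0.7, 0.2, -1.7]
opening: 25.2
grip_force: 49.4
```

```bash
python3 -c "
from workcell import *
from h import *
s=state();p=s['ee_pos'];r=s['tool_rot'];print(p,r)
c=read_camera('side')
y=r[2];o=[p[0]+1.3*np.cos(y),p[1]+1.3*np.sin(y),y]
print(proj(c,place(o,[[134,-10,20],[134,10,20],[17,-10,20],[17,10,20]],p[2]-5.5)).round(1).tolist())
print(proj(c,place([494.8,76.3,1.743],[[0,-19.5,76],[0,19.5,76],[153,-19.5,76],[153,19.5,76],[-45,-10,45],[-45,10,45]])).round(1).tolist())
cv2.imwrite('pics/side4.png',c['pixels'][:,:,::-1])
a=c['pixels'][180:300,270:350,::-1]; b=c['pixels'][270:390,270:350,::-1]
cv2.imwrite('pics/c4.png',cv2.convertScaleAbs(cv2.resize(cv2.hconcat([a,b]),None,fx=5,fy=5,interpolation=cv2.INTER_CUBIC),alpha=1.5))
"
```

```text
[ 532.83620787 -136.28732379   59.32269772] [3.13917205e+00 1.58997580e-03 1.74136765e+00]
[[302.0, 232.6], [314.6, 232.1], [300.5, 190.4], [311.5, 190.0]]
[[297.5, 269.2], [325.0, 268.0], [299.7, 370.5], [334.8, 368.6], [303.9, 261.7], [316.7, 261.1]]
```

View pics/c4.png

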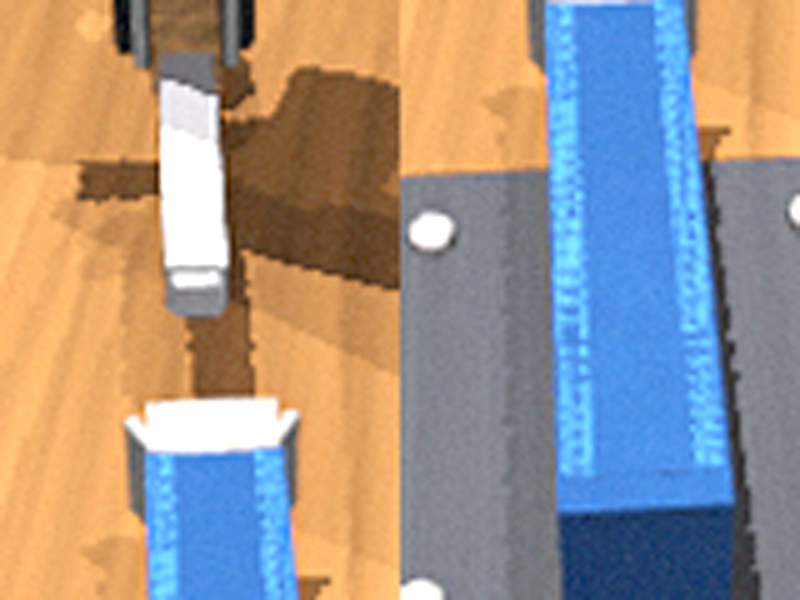

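Comparing nose and stand offsets in the same view, the nose sits about 2 mm towards +x of the slot axis. I'll apply a small yaw and lateral trim, lower about 7 mm and advance.

>>> step_arm(dp=[[0,-0.1,0.4],[0,0,0.3],[0,0,0],[0,0,0]], dr=[[0.002,0.002,-0.008],[0,0,0],[0,0,0],[0,0,0]], fingers=[1,1,1,1])

```text
t: 4.87
ee_pos: [530.8, -135.7, 51.9]
tool_rot: [-3.141, -0.001, 1.75]
contact_force: [-0.0, -0.7, -2.4]
opening: 25.5
grip_force: 49.4
```

```bash
cat >> h.py <<'E'
def rel(s):
    "TCP in stand frame (along, lateral, z), yaw error, trim"
    d=s["ee_pos"]-[494.8,76.3,0]; a=1.743; r=s["tool_rot"]
    print("t",round(s["t"],2),"along %.1f lat %.2f z %.1f"%(d[0]*np.cos(a)+d[1]*np.sin(a),-d[0]*np.sin(a)+d[1]*np.cos(a),d[2]),"yawerr %.4f"%(r[2]-a),r.round(4),
     "F stand", R.from_euler("z",-a).apply(s["contact_force"]).round(1))
E
python3 -c "
from workcell import *
from h import *
rel(state())"
```

```text
t 4.87 along -215.1 lat 0.86 z 51.9 yawerr 0.0067 [-3.1405e+00 -1.3000e-03  1.7497e+00] F stand [-0.7  0.1 -2.4]
```

>>> step_arm(dp=[[1.5,0.05,0],[2.0,0.03,0],[1.5,0,0],[0,0,0],[0,0,0]], dr=[[0,0,0],[0,0,0],[0,0,0],[0,0,0],[0,0,0]], fingers=[1,1,1,1,1])

```text
t: 5.28
ee_pos: [522.7, -85.3, 52.4]
tool_rot: [-3.141, -0.001, 1.752]
contact_force: [-0.2, -0.0, -1.7]
opening: 24.8
grip_force: 49.4
```

```bash
python3 -c "
from workcell import *
from h import *
s=state();rel(s);p=s['ee_pos'];y=s['tool_rot'][2]
c=read_camera('side');o=[p[0]+1.3*np.cos(y),p[1]+1.3*np.sin(y),y]
print(proj(c,place(o,[[134,-10,20],[134,10,20],[17,-10,20],[17,10,20]],p[2]-5.5)).round(1).tolist())
cv2.imwrite('pics/side5.png',c['pixels'][:,:,::-1])
a=c['pixels'][190:290,270:350,::-1]; 
cv2.imwrite('pics/c5.png',cv2.convertScaleAbs(cv2.resize(a,None,fx=6,fy=6,interpolation=cv2.INTER_CUBIC),alpha=1.5))
"
```

```text
t 5.28 along -164.0 lat 0.22 z 52.4 yawerr 0.0088 [-3.1411e+00 -9.0000e-04  1.7518e+00] F stand [-0.   0.2 -1.7]
[[304.8, 259.1], [318.2, 258.4], [302.2, 210.9], [313.7, 210.3]]
```

View pics/c5.png

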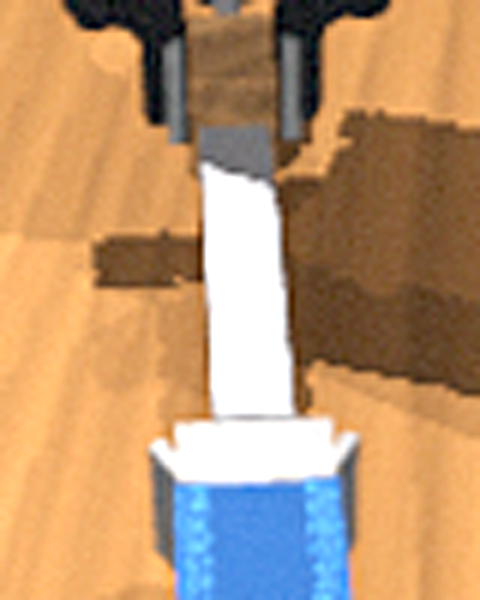

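The side crop shows the bar's edges at 211–295 against the lip's 173–330, so it is centred to about half a millimetre with its nose just under the top lip. I'll advance slowly while feeling the force.

>>> step_arm(dp=[[0.6,0,0],[0.6,0,0],[0.6,0,0],[0.6,0,0],[0,0,0]], dr=[[0,0,0],[0,0,0],[0,0,0],[0,0,0],[0,0,0]], fingers=[1,1,1,1,1])

```text
t: 5.75
ee_pos: [518.1, -61.7, 52.3]
tool_rot: [-3.141, -0.002, 1.75]
contact_force: [-0.3, 0.4, -2.2]
opening: 25.1
grip_force: 49.4
```

>>> step_arm(dp=[[0.5,0,0],[0.5,0,0],[0.5,0,0],[0,0,0]], dr=[[0,0,0],[0,0,0],[0,0,0],[0,0,0]], fingers=[1,1,1,1])

```text
t: 6.08
ee_pos: [515.6, -47.1, 52.3]
tool_rot: [-3.141, -0.001, 1.75]
contact_force: [-0.3, 0.1, -2.2]
opening: 25.4
grip_force: 49.4
```

```bash
python3 -c "
from workcell import *
from h import *
s=state();rel(s);print(s['wrist_torque'])"
```

```text
t 6.08 along -125.1 lat 0.62 z 52.3 yawerr 0.0073 [-3.1408e+00 -1.4000e-03  1.7503e+00] F stand [ 0.2  0.3 -2.2]
[-0.14816946  0.05965121 -0.00089475]
```

The nose is about 16 mm inside with no contact force.

>>> step_arm(dp=[[0.6,0,0],[0.6,0,0],[0.6,0,0],[0.6,0,0],[0,0,0]], dr=[[0,0,0],[0,0,0],[0,0,0],[0,0,0],[0,0,0]], fingers=[1,1,1,1,1])

```text
t: 6.5
ee_pos: [511.2, -23.2, 52.4]
tool_rot: [-3.141, -0.001, 1.751]
contact_force: [-0.2, 0.0, -2.4]
opening: 25.3
grip_force: 49.4
```

>>> step_arm(dp=[[0.6,0,0],[0.6,0,0],[0.6,0,0],[0,0,0]], dr=[[0,0,0],[0,0,0],[0,0,0],[0,0,0]], fingers=[1,1,1,1])

```text
t: 6.83
ee_pos: [508.1, -5.6, 52.4]
tool_rot: [-3.141, -0.001, 1.75]
contact_force: [0.0, 0.1, -2.5]
opening: 25.4
grip_force: 49.4
```

```bash
python3 -c "
from workcell import *
from h import *
s=state();rel(s);print(s['wrist_torque'])"
```

```text
t 6.83 along -83.0 lat 0.89 z 52.4 yawerr 0.0075 [-3.1409e+00 -1.4000e-03  1.7505e+00] F stand [ 0.1 -0.  -2.5]
[-0.07565393  0.00450188 -0.01670618]
```

>>> step_arm(dp=[[0.2,0,0],[0.2,0,0],[0.1,0,0],[0,0,0]], dr=[[0,0,0],[0,0,0],[0,0,0],[0,0,0]], fingers=[1,1,1,1])

```text
t: 7.17
ee_pos: [507.8, -1.7, 52.4]
tool_rot: [-3.141, -0.001, 1.75]
contact_force: [-1.5, -0.2, -1.0]
opening: 25.6
grip_force: 49.4
```

>>> step_arm(dp=[[0.2,0,0],[0.1,0,0],[0.1,0,0],[0,0,0]], dr=[[0,0,0],[0,0,0],[0,0,0],[0,0,0]], fingers=[1,1,1,1])

```text
t: 7.5
ee_pos: [507.0, 2.2, 52.4]
tool_rot: [-3.141, -0.001, 1.75]
contact_force: [0.4, 0.1, -2.2]
opening: 25.7
grip_force: 49.4
```

>>> step_arm(dp=[[0.2,0,0],[0.1,0,0],[0.1,0,0],[0,0,0]], dr=[[0,0,0],[0,0,0],[0,0,0],[0,0,0]], fingers=[1,1,1,1])

```text
t: 7.83
ee_pos: [506.3, 6.3, 52.4]
tool_rot: [-3.141, -0.001, 1.75]
contact_force: [0.3, -1.2, -3.4]
opening: 25.5
grip_force: 49.4
```

>>> step_arm(dp=[[0.2,0,0],[0.1,0,0],[0.1,0,0],[0,0,0]], dr=[[0,0,0],[0,0,0],[0,0,0],[0,0,0]], fingers=[1,1,1,1])

```text
t: 8.17
ee_pos: [506.2, 8.8, 52.7]
tool_rot: [3.141, 0.002, 1.751]
contact_force: [0.3, -6.8, -1.6]
opening: 25.3
grip_force: 49.5
```

Force rose at about 72 mm depth, at close to 3 N/mm. I'll push 1 mm more to confirm it is the buffer.

>>> step_arm(dp=[[0.1,0,0],[0,0,0],[0,0,0]], dr=[[0,0,0],[0,0,0],[0,0,0]], fingers=[1,1,1])

```text
t: 8.42
ee_pos: [506.2, 9.3, 52.7]
tool_rot: [3.141, 0.002, 1.751]
contact_force: [0.2, -7.8, -0.8]
opening: 25.3
grip_force: 49.5
```

```bash
python3 -c "
from workcell import *
from h import *
s=state();rel(s);print(s['wrist_torque'])"
```

```text
t 8.42 along -67.9 lat 0.28 z 52.7 yawerr 0.0084 [3.1410e+00 2.3000e-03 1.7514e+00] F stand [-7.7  1.2 -0.8]
[-1.25588427 -0.02449857  0.148978  ]
```

>>> step_arm(dp=[[-0.1,0,0],[-0.1,0,0],[0,0,0],[0,0,0]], dr=[[0,0,0],[0,0,0],[0,0,0],[0,0,0]], fingers=[1,1,1,1])

```text
t: 8.75
ee_pos: [506.1, 8.4, 52.5]
tool_rot: [3.142, 0.0, 1.75]
contact_force: [0.3, -4.9, -1.4]
opening: 25.3
grip_force: 49.5
```

>>> step_arm(dp=[[0,0,0.1],[0,0,0],[0,0,0]], dr=[[0,0,0],[0,0,0],[0,0,0]], fingers=[1,1,1])

```text
t: 9.0
ee_pos: [506.2, 8.5, 51.8]
tool_rot: [3.141, 0.0, 1.75]
contact_force: [0.3, -5.6, 1.8]
opening: 25.2
grip_force: 49.8
```

>>> step_arm(dp=[[-0.1,0,0],[-0.1,0,0],[0,0,0],[0,0,0]], dr=[[0,0,0],[0,0,0],[0,0,0],[0,0,0]], fingers=[1,1,1,1])

```text
t: 9.33
ee_pos: [506.3, 7.3, 51.5]
tool_rot: [3.141, -0.001, 1.749]
contact_force: [0.0, -2.5, -1.4]
opening: 25.5
grip_force: 49.6
```

>>> step_arm(dp=[[-0.1,0,0],[0,0,0],[0,0,0],[0,0,0]], dr=[[0,0,0],[0,0,0],[0,0,0],[0,0,0]], fingers=[1,1,1,1], newtons=25)

```text
t: 9.67
ee_pos: [506.0, 6.4, 51.2]
tool_rot: [-3.141, -0.001, 1.75]
contact_force: [0.7, -0.2, -2.4]
opening: 25.1
grip_force: 49.5
```

```bash
python3 -c "
from workcell import *
from h import *
s=state();rel(s);print(s['wrist_torque'])"
```

```text
t 9.67 along -70.8 lat 0.91 z 51.2 yawerr 0.0068 [-3.1408e+00 -1.4000e-03  1.7498e+00] F stand [-0.3 -0.6 -2.4]
[-0.14076413 -0.02001983  0.01771608]
```

>>> step_arm(dp=[[0.08,0,0],[0,0,0],[0,0,0]], dr=[[0,0,0],[0,0,0],[0,0,0]], fingers=[1,1,1])

```text
t: 9.92
ee_pos: [506.1, 6.8, 51.4]
tool_rot: [-3.141, -0.001, 1.75]
contact_force: [-1.7, -1.6, -2.3]
opening: 25.4
grip_force: 49.4
```

Contact is light, about 1.5 N. I'll release gradually.

>>> step_arm(dp=[[0,0,0],[0,0,0],[0,0,0],[0,0,0],[0,0,0]], dr=[[0,0,0],[0,0,0],[0,0,0],[0,0,0],[0,0,0]], fingers=[0.4,0.35,0.3,0.25,0.2])

```text
t: 10.33
ee_pos: [506.5, 6.9, 51.6]
tool_rot: [3.141, -0.001, 1.75]
contact_force: [-0.2, 0.1, 0.8]
opening: 34.2
grip_force: 0.0
```

>>> step_arm(dp=[[0,0,0],[0,0,0],[0,0,0],[0,0,0]], dr=[[0,0,0],[0,0,0],[0,0,0],[0,0,0]], fingers=[0,-0.2,-0.2,-0.2])

```text
t: 10.67
ee_pos: [506.3, 6.8, 51.5]
tool_rot: [-3.141, -0.001, 1.75]
contact_force: [-0.0, -0.1, 0.1]
opening: 50.9
grip_force: 0.0
```

```bash
python3 -c "
from workcell import *
from h import *
s=state();rel(s)
c=read_camera('side')
a=c['pixels'][170:290,260:360,::-1]
cv2.imwrite('pics/c6.png',cv2.convertScaleAbs(cv2.resize(a,None,fx=5,fy=5,interpolation=cv2.INTER_CUBIC),alpha=1.5))
"
```

```text
t 10.67 along -70.4 lat 0.61 z 51.5 yawerr 0.0067 [-3.1415e+00 -8.0000e-04  1.7497e+00] F stand [-0.1  0.1  0.1]
```

View pics/c6.png

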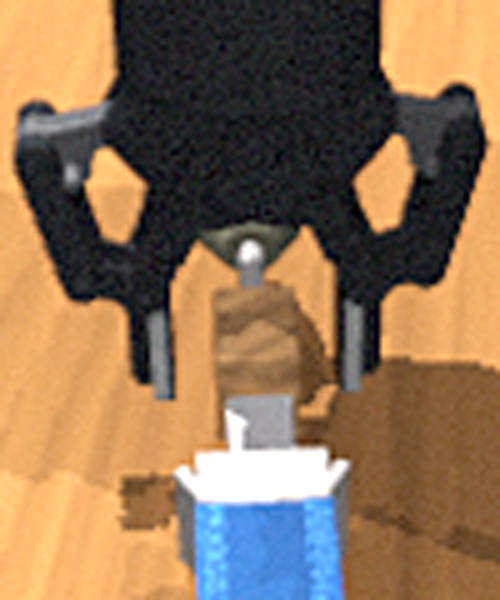

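The bar lies level in the slot with the cork at crop (258,340). Both fingers are clear of it at x≈160 and 352. I'll retreat straight up.

>>> step_arm(dp=[[0,0,-1],[0,0,-2],[0,0,-3],[0,0,-3],[0,0,-3]], dr=[[0,0,0],[0,0,0],[0,0,0],[0,0,0],[0,0,0]], fingers=[-0.2,-0.2,-0.2,-0.2,-0.2])

```text
t: 11.13
ee_pos: [505.8, 6.8, 173.2]
tool_rot: [-3.141, -0.001, 1.75]
contact_force: [1.1, -0.2, -0.6]
opening: 51.1
grip_force: 0.0
```

>>> step_arm(dp=[[-3,0,-2],[-3,-2,0],[-3,-2,0],[0,0,0],[0,0,0]], dr=[[0,0,0],[0,0,0],[0,0,0],[0,0,0],[0,0,0]], fingers=[-0.2,-0.2,-0.2,-0.2,-0.2])

```text
t: 11.55
ee_pos: [482.2, -90.3, 192.2]
tool_rot: [3.141, -0.001, 1.746]
contact_force: [0.4, -0.0, -0.2]
opening: 51.3
grip_force: 0.0
```

```bash
python3 -c "
from workcell import *
from h import *
s=state();rel(s)
c=read_camera('side');
for a in (70,73): print(proj(c,place([494.8,76.3,1.743],[[a-140+17,-13,36],[a-140+17,13,36],[a-140-17,0,36]],45)).round(1).tolist())
a=c['pixels'][150:290,250:370,::-1]
cv2.imwrite('pics/c7.png',cv2.convertScaleAbs(cv2.resize(a,None,fx=4,fy=4,interpolation=cv2.INTER_CUBIC),alpha=1.5))
"
```

```text
t 11.55 along -162.0 lat 40.94 z 192.2 yawerr 0.0031 [ 3.1411e+00 -6.0000e-04  1.7461e+00] F stand [-0.1 -0.4 -0.2]
[[301.2, 241.1], [318.3, 240.4], [308.9, 226.3]]
[[301.2, 242.5], [318.4, 241.7], [308.9, 227.5]]
```

View pics/c7.png

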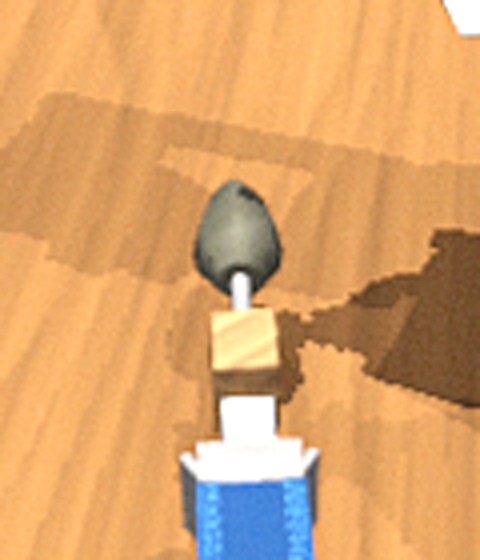

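The final view shows the bar straight in the slot. The cork's front edge at full-image y≈242 corresponds to about 70 mm depth, the same as at buffer contact. The stone is untouched and the gripper is clear.

```bash
python3 -c "
from workcell import *
print(finish_job())"
```

```text
the job is handed in; nothing more can be done
None
```

The bar is in the stand's slot, resting against the soft stop about 70 mm in. I pushed to about 8 N, let go and backed the arm clear; nothing touched the stone or the other things on the bench. I handed the job in at about 12 s, and the system gave no verdict.

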